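# Stop the marver plate rocking

## Task

The graphite marver plate rocks on one of its four corner feet. Press down on its corner lugs with the fingertips until you find the corner that sinks, then press that corner's flip-down shim tab fully flat so that the corner is carried. Leave the other three shims up, do not lift or shift the plate, and leave the jar, paddle and tweezers alone.

Things in the scene. Friction and masses are not known exactly. Their poses are not given: they have to be found in the camera images.
- plate: loose marver plate, 1.2 kg: dark graphite slab 186 (x) x 116 (y) x 12 mm on an H-shaped aluminium carrier 10 mm thick with four corner lugs, resting on four feet that look alike. Origin: centre of the carrier's underside, 36 mm above the bench; slab top 22 mm above it; x points away from the robot (within 0.35 rad), y left, z up
- lug_near_left (a point): centre of the top of the near left corner lug (-x, +y of the plate), a flat 44 (x) x 48 (y) x 10 mm, top 46 mm above the bench, on a rubber foot. Its shim tab (steel, 26 mm wide, 4 thick) sticks out from under its robot-side (-x) edge, sloping up: free end 60 mm from this point along -x, 49 mm above the bench; pressed flat: level, top 20 mm above the bench, free end 69 mm along -x
- lug_near_right (a point): centre of the top of the near right corner lug (-x, -y of the plate), a flat 44 (x) x 48 (y) x 10 mm, top 46 mm above the bench, on a rubber foot. Its shim tab (steel, 26 mm wide, 4 thick) sticks out from under its robot-side (-x) edge, sloping up: free end 60 mm from this point along -x, 49 mm above the bench; pressed flat: level, top 20 mm above the bench, free end 69 mm along -x
- lug_far_left (a point): centre of the top of the far left corner lug (+x, +y of the plate), a flat 44 (x) x 48 (y) x 10 mm, top 46 mm above the bench, on a rubber foot. Its shim tab (steel, 26 mm wide, 4 thick) sticks out from under its robot-side (-x) edge, sloping up: free end 60 mm from this point along -x, 49 mm above the bench; pressed flat: level, top 20 mm above the bench, free end 69 mm along -x
- lug_far_right (a point): centre of the top of the far right corner lug (+x, -y of the plate), a flat 44 (x) x 48 (y) x 10 mm, top 46 mm above the bench, on a rubber foot. Its shim tab (steel, 26 mm wide, 4 thick) sticks out from under its robot-side (-x) edge, sloping up: free end 60 mm from this point along -x, 49 mm above the bench; pressed flat: level, top 20 mm above the bench, free end 69 mm along -x
- shim_a (a joint): hinge angle of one of the four shims (which corner it is at varies): 0 (to 0.05 at the start) = up, grows as its tab is pressed down, 0.62 = flat on its stop. Stiff by friction: 3 to 8 N down near the tab's free end moves it, and it stays where it is left; when flat, its cam stands under the lug and carries it
- shim_b (a joint): hinge angle of one of the four shims (which corner it is at varies): 0 (to 0.05 at the start) = up, grows as its tab is pressed down, 0.62 = flat on its stop. Stiff by friction: 3 to 8 N down near the tab's free end moves it, and it stays where it is left; when flat, its cam stands under the lug and carries it
- shim_c (a joint): hinge angle of one of the four shims (which corner it is at varies): 0 (to 0.05 at the start) = up, grows as its tab is pressed down, 0.62 = flat on its stop. Stiff by friction: 3 to 8 N down near the tab's free end moves it, and it stays where it is left; when flat, its cam stands under the lug and carries it
- shim_d (a joint): hinge angle of one of the four shims (which corner it is at varies): 0 (to 0.05 at the start) = up, grows as its tab is pressed down, 0.62 = flat on its stop. Stiff by friction: 3 to 8 N down near the tab's free end moves it, and it stays where it is left; when flat, its cam stands under the lug and carries it
- mount: fixed dark steel mounting plate 300 (x) x 250 (y) x 10 mm under the marver, same axes as the plate; origin under its centre, on the bench. It carries the four feet: three are firm, one (at any corner) gives: pressed there, the lug starts to sink at about 4 N, is 4 mm down at about 6 N (plate tilted 0.04 rad) and springs back when let go
- jar: bystander: small closed glass jar, 52 mm across, 55 mm high, standing loose on the bench; origin under its centre
- paddle: bystander: loose graphite paddle with a wooden handle, 185 mm long, 18 mm high, lying on the bench along its x; origin on the bench near the blade's handle end
- tweezers: bystander: loose steel tweezers, 170 mm long, 10 mm high, lying on the bench along their x; origin under the middle of the arms

How it is judged:
By the outcome, as a careful person would: the job done as asked, in the order asked, and still so for the second after the job is handed in, with the robot touching nothing.
It also fails if it takes over 51 s, if anything falls off the work surface, if the arm or the gripper's body presses on something with over 40 N, if the wrist force passes 120 N, or if a joint passes its speed limit or range.

## Robot

A 6-joint arm with a two-finger parallel gripper is mounted at the origin on the work surface. World frame = base frame: x ahead of the robot, y to its left, z up, the work surface at z = 0. Lengths are in m, angles in rad, forces in N, time in s.
With the tool pointing down it reaches from about 0.3 to 0.875 m from the base axis. Payload 4.2 kg.
Tool frame: the origin (TCP) lies midway between the tips of the shut fingers; the grasp point (between the pads) lies arm.grip_point_offset behind it (arm.grip_point_offset is the distance from the TCP to the grasp point, in m); z points along the fingers, y is the direction in which the jaws open and shut (so a half turn about z gives the same grasp; the last joint's range is limited). The gripper opens to 85 mm and grips with 20 to 120 N. Pads are 22 mm wide; open, the fingers measure 114 mm over their backs; the gripper's body (76 mm by 85 mm) begins 54 mm behind the grasp point. The pads swing forward as they close: fully open they stand 13 mm farther back than shut.
Start: joints at [1.118, 0.32, 1.565, -0, 1.257, -0.02], TCP at [0.241, 0.522, 0.231] pointing down, gripper open.
Joint ranges: [-3.11, 3.11], [-0.84, 2.01], [0.21, 2.61], [-1.34, 4.49], [0.05, 2.63], [-2.56, 2.56]. Speed limits (rad/s): [2.57, 2.57, 3.14, 3.14, 3.14, 3.14].

## Interface

Orientations are given as [roll, pitch, yaw] about the fixed x, y, z axes, in that order (R = Rz(yaw) Ry(pitch) Rx(roll)).
In Python, from plant import arm, cams, job gives the robot as it stands.
- The arm moves only by the shell command python3 -m handwheel 'ROWS' [FORCE]. ROWS is JSON, a list of rows, each a list of 7 numbers: the turn, a rotation vector about the tool's x, y, z in degrees, then the shift along the tool's x, y, z in m, then the opening, from 0 (shut) to 1 (fully open). A call has 1 to 5 rows; each row is the pose to reach, as a shift and turn from the pose commanded when the call began, along the tool's axes at that moment; what a row does not reach only later rows make up. A row lasts 1/10 s, in which the tool goes at most 50 mm and 8.59 degrees, less where a joint would pass 70% of its speed; a pose out of reach is approached as far as the arm can. A call with a gripper value outside its range is refused whole. The fingers move at their own pace and stop on an object; FORCE is the grip in N (left out, the last holds). Time passes only in rows, so rows that repeat a pose let the fingers close. It gives the time, the measured TCP pose, the force and the opening at its end, in the units of the state.
- arm.get_obs(): the state, without advancing time (a new reading comes with each control period).
- cams.read_camera(name): name is "scene" or "top"; returns (picture, depth): 384x512x3 uint8, blue, green, red; 384x512 float32, m along the optical axis (not along the pixel's ray), 0 where there is no reading.
- cams.calibration(name): a dict with "K" (3x3 intrinsics, pixels), "dist_coeffs" ([k1, k2, p1, p2, k3] as OpenCV has them; the pictures are not rectified), "origin" and "attitude" of the camera in the world. Camera axes: x right, y down, z forward; pixel columns grow to the right and rows downward; lengths in m; the calibration is good to about 2 mm. A picture is of the moment at which its call begins. calibration takes no time and is no camera call.
- job.sign_off(): hands the job in, once; it reports no verdict.
The state is a dict: "t": time; "qpos": joint angles; "joint_vel": joint speeds; "joint_torque": joint torques, N m; "tool_pos": TCP position; "tool_rot": TCP orientation; "ft_force": force on the tool from outside, world axes, zero at the start; "moment": the same for the moment, N m; "width": finger opening in m.
Only numpy, scipy, OpenCV 4.12 (cv2) and the standard library are available. Lean on these libraries where they do the work, as an engineer would, in place of code of your own. Each camera call takes 0.05 s, during which the arm holds its last target. There are 200 camera calls.

## Working session

There is one attempt and no reset: what is moved stays moved. The work goes in short steps, Python scripts to look and compute and a shell command to move; the robot and the scene stay as the last step left them, time stands still between calls to the robot, and variables do not carry over. Pictures are saved under pics/ and viewed, on a budget of 10 in all, crops included, one or two more only if the job needs it, and the job is handed in when it is done.

```bash
mkdir -p pics; cat > h.py <<'E'
import numpy as np, cv2
from scipy.spatial.transform import Rotation as R
from plant import arm, cams, job
def cal(n):
    c=cams.calibration(n); return c
def rot(c):
    a=np.array(c["attitude"],float)
    return a if a.shape==(3,3) else R.from_euler('xyz',a).as_matrix()
def pix2z(n,uv,z):
    c=cal(n);p=cv2.undistortPoints(np.array(uv,float).reshape(-1,1,2),np.array(c["K"]),np.array(c["dist_coeffs"])).reshape(-1,2)
    d=np.c_[p,np.ones(len(p))]@rot(c).T; o=np.array(c["origin"])
    return o+d*((np.array(z)-o[2])/d[:,2])[:,None]
def cloud(n,depth):
    c=cal(n);H,W=depth.shape
    uv=np.stack(np.meshgrid(np.arange(W),np.arange(H)),-1).reshape(-1,1,2).astype(float)
    p=cv2.undistortPoints(uv,np.array(c["K"]),np.array(c["dist_coeffs"])).reshape(-1,2)
    P=np.c_[p,np.ones(len(p))]*depth.reshape(-1,1)
    return (P@rot(c).T+np.array(c["origin"])).reshape(H,W,3)
E
python3 - <<'E'
from h import *
for n in("top","scene"):
    im,d=cams.read_camera(n); np.savez(f"{n}0.npz",im=im,d=d)
    cv2.imwrite(f"pics/{n}0.png",im); print(n,cal(n))
print(arm.get_obs())
E
```

```text
top {'K': array([[452.2044414 ,   0.        , 248.36943817],
       [  0.        , 452.2044414 , 188.54791251],
       [  0.        ,   0.        ,   1.        ]]), 'dist_coeffs': array([0.02259128, 0.        , 0.        , 0.        , 0.        ]), 'origin': array([0.41838672, 0.03157207, 1.01409595]), 'attitude': array([-2.90893383,  0.0062012 , -1.56737211])}
scene {'K': array([[375.48617948,   0.        , 254.87292379],
       [  0.        , 375.48617948, 194.48583681],
       [  0.        ,   0.        ,   1.        ]]), 'dist_coeffs': array([0.02583931, 0.        , 0.        , 0.        , 0.        ]), 'origin': array([ 0.93330625, -0.54931517,  0.83599278]), 'attitude': array([-2.44034504,  0.017402  ,  0.45707943])}
{'t': 0.1, 'qpos': array([ 1.11800848e+00,  3.20220201e-01,  1.56553680e+00,  1.06062625e-05,
        1.25741863e+00, -1.99756180e-02]), 'joint_vel': array([ 0.00121488, -0.00015546, -0.00293846,  0.00022804, -0.0002773 ,
       -0.0011576 ]), 'joint_torque': array([ 1.47196506e-04, -4.16403258e+01, -2.34704447e+01,  8.31601540e-06,
        4.79150578e-03,  3.42112301e-06]), 'tool_pos': array([0.24096782, 0.52160555, 0.23057866]), 'tool_rot': array([-3.14001020e+00, -4.17012595e-05,  2.70877711e+00]), 'ft_force': array([-0.34477352,  1.10327669, -0.53008806]), 'moment': array([ 0.04615508, -0.01083608,  0.01622363]), 'width': 0.08545440173200039}
```

View pics/top0.png

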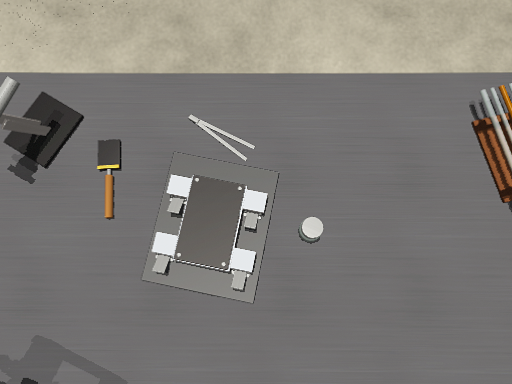

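View pics/scene0.png

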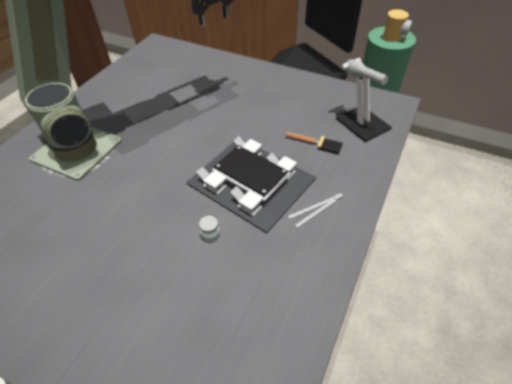

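The top view shows the mount at about (210,228), with bright lugs at about (180,186), (255,201), (164,244) and (242,260). All four tabs point down in the image, towards the robot. The jar is at (312,229), the tweezers at (222,138) and the paddle at (109,180). Next I'll enlarge the plate region.

```bash
python3 - <<'E'
from h import *
f=np.load("top0.npz"); im=f["im"]
c=im[145:310,135:285]; cv2.imwrite("pics/c1.png",cv2.resize(c,None,fx=3.6,fy=3.6,interpolation=cv2.INTER_CUBIC))
P=cloud("top",f["d"])
for uv in [(180,186),(255,201),(164,244),(242,260),(210,220),(150,280),(350,300)]: print(uv,P[uv[1],uv[0]].round(4))
print(pix2z("top",[(180,186),(255,201),(164,244),(242,260)],.046).round(4))
E
```

```text
(180, 186) [0.6529 0.1889 0.0473]
(255, 201) [0.6198 0.0238 0.0462]
(164, 244) [0.5253 0.2178 0.0487]
(242, 260) [0.4922 0.0514 0.0443]
(210, 220) [0.5758 0.1202 0.0568]
(150, 280) [0.4513 0.2516 0.0118]
(350, 300) [ 4.106e-01 -1.826e-01  1.000e-04]
[[0.6532 0.1891 0.046 ]
 [0.6198 0.0238 0.046 ]
 [0.5256 0.2183 0.046 ]
 [0.4921 0.0513 0.046 ]]
```

View pics/c1.png

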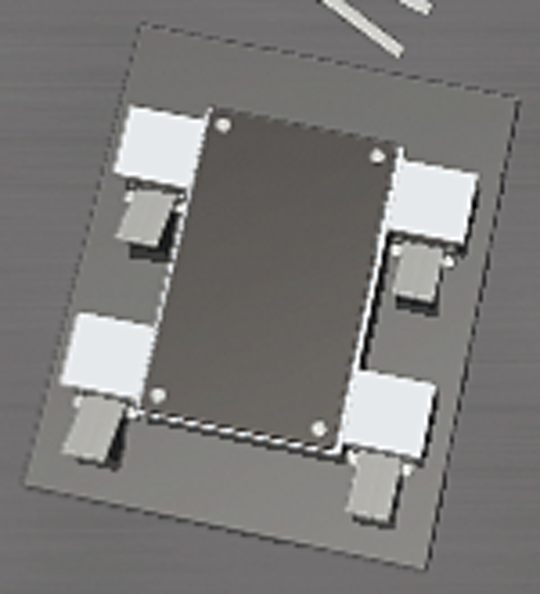

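The enlarged crop gives the lug centres at crop positions (160,146) FL, (431,201) FR, (109,355) NL and (389,413) NR, with their tabs below each one. I'll fit the plate pose to these.

```bash
cat >> h.py <<'E'
def rel(p,yaw=None):
    "shift in tool axes (current measured) to world TCP p, and turn (deg) to yaw, tool straight down"
    o=arm.get_obs(); Rt=R.from_euler('xyz',o["tool_rot"])
    s=Rt.inv().apply(np.array(p)-o["tool_pos"])
    t=None if yaw is None else np.degrees((Rt.inv()*R.from_euler('xyz',[np.pi,0,yaw])).as_rotvec())
    return s.round(4),None if t is None else t.round(2)
E
python3 - <<'E'
from h import *
k=lambda L:[((u+.5)/3.6-.5+135,(v+.5)/3.6-.5+145) for u,v in L]
fl,fr,nl,nr=pix2z("top",k([(160,146.5),(431,201.5),(109,355),(389,413)]),.046)
for n,a in zip(("fl","fr","nl","nr"),(fl,fr,nl,nr)): print(n,a.round(4))
x=(fl+fr-nl-nr)/2; y=(fl+nl-fr-nr)/2
print("yaws",np.arctan2(x[1],x[0]),np.arctan2(-y[0],y[1]),"span",np.linalg.norm(x),np.linalg.norm(y), "diag",np.linalg.norm(fl-nr),np.linalg.norm(fr-nl))
m=pix2z("top",k([(140,22),(520,98),(427,570),(25,487)]),.010)
mx=(m[0]+m[1]-m[2]-m[3])/2; my=(m[0]+m[3]-m[1]-m[2])/2
print("mount",m.mean(0),np.arctan2(mx[1],mx[0]),np.arctan2(-my[0],my[1]),np.linalg.norm(mx),np.linalg.norm(my))
print("centre",(fl+fr+nl+nr)/4)
yaw=np.mean([np.arctan2(x[1],x[0]),np.arctan2(-y[0],y[1]),np.arctan2(mx[1],mx[0]),np.arctan2(-my[0],my[1])])
print("yaw",yaw)
c=(fl+fr+nl+nr)/4; X=np.array([np.cos(yaw),np.sin(yaw),0]);Y=np.array([-X[1],X[0],0])
print("tabs tip z49:",[pix2z("top",k([q]),.049).round(4) for q in [(143,243),(415,300),(92,460),(372,520)]])
for n,sx,sy in(("fl",1,1),("fr",1,-1),("nl",-1,1),("nr",-1,-1)):
    l=c+X*sx*np.linalg.norm(x)/2+Y*sy*np.linalg.norm(y)/2
    print(n,l.round(4),"tabtip",(l-.06*X).round(4))
print(rel([.6,.15,.15],yaw+np.pi/2))
E
```

```text
fl [0.6547 0.1912 0.046 ]
fr [0.6207 0.0252 0.046 ]
nl [0.5272 0.2165 0.046 ]
nr [0.4934 0.0499 0.046 ]
yaws -0.19374443967248436 -0.20111154255272004 span 0.12985113891741396 0.16970932675197817 diag 0.2144464219191192 0.21292693548634367
mount [0.57431955 0.11971733 0.01      ] -0.19546255129583145 -0.19908630310724168 0.2993502461880645 0.2490169146769395
centre [0.57400311 0.12066236 0.046     ]
yaw -0.19735120915706938
tabs tip z49: [array([[0.5942, 0.1986, 0.049 ]]), array([[0.56  , 0.0347, 0.049 ]]), array([[0.4657, 0.2229, 0.049 ]]), array([[0.4319, 0.0592, 0.049 ]])]
fl [0.6543 0.1911 0.046 ] tabtip [0.5955 0.2029 0.046 ]
fr [0.621  0.0247 0.046 ] tabtip [0.5622 0.0365 0.046 ]
nl [0.527  0.2166 0.046 ] tabtip [0.4681 0.2284 0.046 ]
nr [0.4937 0.0502 0.046 ] tabtip [0.4349 0.0619 0.046 ]
(array([-0.4818, -0.1866,  0.0809]), array([-8.000e-02,  6.000e-02,  7.651e+01]))
```

The sizes check out: the mount measures 299 x 249 mm, the lug pitch is 130 x 170 mm, and the tab tips sit about 61 mm from the lug centres. I'll move towards the near-left lug with the fingers shut.

```bash
python3 -m handwheel '[[0,0,8.5,-0.043,-0.0174,0.009,0],[0,0,17,-0.086,-0.0348,0.018,0],[0,0,25.5,-0.129,-0.0522,0.027,0],[0,0,34,-0.172,-0.0696,0.036,0],[0,0,42.5,-0.215,-0.087,0.045,0]]'
python3 -c "
from h import *
print(rel([.527,.2166,.09],1.3734))"
```

```text
t: 0.6
tool_pos: [0.4006, 0.3513, 0.1857]
tool_rot: [-3.141, 0.0, 1.961]
ft_force: [0.6, 0.8, -0.1]
width: 0.0127
(array([-0.1726,  0.0656,  0.0957]), array([-2.000e-02,  1.000e-02,  3.368e+01]))
```

```bash
python3 -m handwheel '[[0,0,8.4,-0.043,0.0164,0.02,0],[0,0,16.8,-0.086,0.0328,0.04,0],[0,0,25.2,-0.13,0.0492,0.06,0],[0,0,33.7,-0.1726,0.0656,0.0957,0],[0,0,33.7,-0.1726,0.0656,0.0957,0]]'
python3 -m handwheel '[[0,0,0,0,0,0,0],[0,0,0,0,0,0,0]]'
python3 -c "
from h import *
print(rel([.527,.2166,.046],1.3734)); print(arm.get_obs())"
```

```text
t: 1.1
tool_pos: [0.5274, 0.2152, 0.087]
tool_rot: [-3.137, 0.004, 1.373]
ft_force: [-0.9, 0.3, -0.4]
width: 0.0001
t: 1.3
tool_pos: [0.5267, 0.2197, 0.0911]
tool_rot: [-3.141, -0.001, 1.38]
ft_force: [-1.2, -0.3, -0.4]
width: 0.0001
(array([-0.003 ,  0.0009,  0.0451]), array([-0.01, -0.04,  0.38]))
{'t': 1.3, 'qpos': array([3.74766047e-01, 4.35410312e-01, 1.77003543e+00, 7.45771041e-04,
       9.35908947e-01, 5.65044555e-01]), 'joint_vel': array([ 0.0189293 , -0.01875526, -0.00588381, -0.00336477, -0.0041168 ,
        0.00181002]), 'joint_torque': array([-9.36299656e-01, -4.24987328e+01, -1.89958155e+01, -4.74596908e-02,
        5.32017075e-03, -6.44471482e-03]), 'tool_pos': array([0.52666788, 0.21973127, 0.09105303]), 'tool_rot': array([-3.14147195e+00, -6.34556183e-04,  1.38007554e+00]), 'ft_force': array([-1.1881601 , -0.30091113, -0.35500496]), 'moment': array([-0.0695689 ,  0.05069237,  0.0093662 ]), 'width': 0.00013805848300175384}
```

```bash
python3 -m handwheel '[[0,0,0,-0.003,0.001,0.02,0],[0,0,0,-0.003,0.001,0.035,0],[0,0,0,-0.003,0.001,0.042,0],[0,0,0,-0.003,0.001,0.043,0],[0,0,0,-0.003,0.001,0.043,0]]'
python3 -m handwheel '[[0,0,0,0,0,0.0005,0],[0,0,0,0,0,0.001,0],[0,0,0,0,0,0.001,0]]'
```

```text
t: 1.8
tool_pos: [0.5275, 0.2168, 0.0485]
tool_rot: [3.14, -0.001, 1.38]
ft_force: [0.9, 1.1, 0.2]
width: -0.0007
t: 2.1
tool_pos: [0.5276, 0.2159, 0.047]
tool_rot: [3.141, -0.001, 1.379]
ft_force: [-0.2, 1.1, 0.6]
width: -0.0001
```

```bash
python3 -m handwheel '[[0,0,0,0,0,0.0005,0],[0,0,0,0,0,0.001,0],[0,0,0,0,0,0.001,0]]'; python3 -m handwheel '[[0,0,0,0,0,0.0005,0],[0,0,0,0,0,0.001,0],[0,0,0,0,0,0.001,0]]'
```

```text
t: 2.4
tool_pos: [0.5275, 0.2158, 0.046]
tool_rot: [3.141, -0.0, 1.379]
ft_force: [-0.3, 0.5, 3.2]
width: 0.0001
t: 2.7
tool_pos: [0.5275, 0.2159, 0.0448]
tool_rot: [3.141, -0.0, 1.379]
ft_force: [-0.3, -0.8, 4.7]
width: 0.0003
```

```bash
python3 -m handwheel '[[0,0,0,0,0,0.0005,0],[0,0,0,0,0,0.001,0],[0,0,0,0,0,0.001,0]]'; python3 -m handwheel '[[0,0,0,0,0,0.0005,0],[0,0,0,0,0,0.001,0],[0,0,0,0,0,0.001,0]]'; python3 -m handwheel '[[0,0,0,0,0,0.0005,0],[0,0,0,0,0,0.001,0],[0,0,0,0,0,0.001,0]]'
```

```text
t: 3.0
tool_pos: [0.5275, 0.2159, 0.0437]
tool_rot: [3.141, -0.0, 1.379]
ft_force: [-0.7, -1.1, 5.0]
width: 0.0001
t: 3.3
tool_pos: [0.5274, 0.216, 0.0428]
tool_rot: [3.142, -0.0, 1.379]
ft_force: [-1.8, -0.4, 5.5]
width: 0.0002
t: 3.6
tool_pos: [0.5274, 0.216, 0.0422]
tool_rot: [3.141, -0.001, 1.379]
ft_force: [-2.4, -0.9, 7.2]
width: 0.0
```

The near-left lug sinks about 4 mm between roughly 4 N and 7 N, which matches the soft foot. I'll retract and press the near-right lug as a control.

```bash
python3 -m handwheel '[[0,0,0,0,0,-0.004,0],[0,0,0,0,0,-0.02,0],[0,0,0,0,0,-0.05,0],[0,0,0,0,0,-0.05,0]]'; python3 -c "
from h import *
print(rel([.494,.050,.09],1.3734)); print(rel([.494,.050,.048],1.3734))"
```

```text
t: 4.0
tool_pos: [0.5297, 0.2167, 0.0945]
tool_rot: [3.136, -0.004, 1.379]
ft_force: [0.3, 0.6, 1.2]
width: 0.0001
(array([-0.1704, -0.0033,  0.0038]), array([ 0.34, -0.21,  0.31]))
(array([-0.1706, -0.0035,  0.0458]), array([ 0.34, -0.21,  0.31]))
```

```bash
python3 -m handwheel '[[0,0,0,-0.045,-0.001,0,0],[0,0,0,-0.09,-0.002,0,0],[0,0,0,-0.135,-0.003,0,0],[0,0,0,-0.17,-0.0035,0,0],[0,0,0,-0.17,-0.0035,0,0]]'
python3 -m handwheel '[[0,0,0,0,0,0.015,0],[0,0,0,0,0,0.03,0],[0,0,0,0,0,0.04,0],[0,0,0,0,0,0.044,0],[0,0,0,0,0,0.044,0]]'
python3 -m handwheel '[[0,0,0,0,0,0.0005,0],[0,0,0,0,0,0.001,0],[0,0,0,0,0,0.001,0]]'
```

```text
t: 4.5
tool_pos: [0.4895, 0.0464, 0.0905]
tool_rot: [-3.139, 0.002, 1.375]
ft_force: [0.3, 1.2, -0.5]
width: -0.0001
t: 5.0
tool_pos: [0.4914, 0.05, 0.047]
tool_rot: [-3.141, 0.0, 1.379]
ft_force: [-0.7, 0.6, -0.8]
width: 0.0004
t: 5.3
tool_pos: [0.4918, 0.0497, 0.0469]
tool_rot: [3.141, -0.0, 1.379]
ft_force: [0.0, 0.4, 0.1]
width: -0.0003
```

```bash
for i in 1 2 3; do python3 -m handwheel '[[0,0,0,0,0,0.0005,0],[0,0,0,0,0,0.001,0],[0,0,0,0,0,0.001,0]]' | grep -E 'pos|force'; done
```

```text
tool_pos: [0.4917, 0.0496, 0.046]
ft_force: [-0.8, -0.0, 3.5]
tool_pos: [0.4917, 0.0496, 0.046]
ft_force: [-3.9, 0.3, 12.1]
tool_pos: [0.4918, 0.0496, 0.0459]
ft_force: [-5.2, -0.5, 20.0]
```

Near-right is firm: it reads 20 N with no sink, so the soft corner is near-left. I'll retract and move to above the near-left tab.

```bash
python3 -m handwheel '[[0,0,0,0,0,-0.005,0],[0,0,0,0,0,-0.02,0],[0,0,0,0,0,-0.05,0],[0,0,0,0,0,-0.05,0]]'|grep pos; python3 -c "
from h import *
print(rel([.4695,.2258,.09],1.3734))"
```

```text
tool_pos: [0.494, 0.0498, 0.0965]
(array([ 0.1681, -0.0577,  0.0064]), array([ 0.39, -0.11,  0.31]))
```

```bash
python3 -m handwheel '[[0,0,0,0.042,-0.0145,0,0],[0,0,0,0.084,-0.029,0,0],[0,0,0,0.126,-0.043,0,0],[0,0,0,0.168,-0.0575,0,0],[0,0,0,0.168,-0.0575,0,0]]'|grep pos
python3 -m handwheel '[[0,0,0,0,0,0,0],[0,0,0,0,0,0,0]]'|grep pos
python3 - <<'E'
from h import *
print(rel([.4695,.2258,.052],1.3734))
im,d=cams.read_camera("top"); cv2.imwrite("pics/t2.png",cv2.resize(im[150:310,100:300],None,fx=3.5,fy=3.5,interpolation=cv2.INTER_CUBIC))
E
```

```text
tool_pos: [0.4665, 0.2298, 0.0929]
tool_pos: [0.4668, 0.2246, 0.093]
(array([0.0018, 0.0024, 0.041 ]), array([-0.05,  0.06,  0.29]))
```

View pics/t2.png

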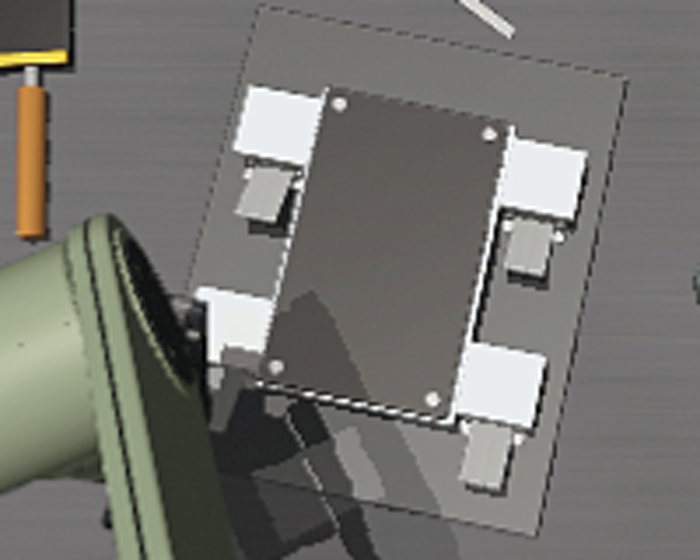

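The arm hides the near-left tab (around (215,375)). The plate looks unmoved and the other three tabs are up. I'll press down in stages.

```bash
python3 -m handwheel '[[0,0,0,0.002,0.0025,0.015,0],[0,0,0,0.002,0.0025,0.03,0],[0,0,0,0.002,0.0025,0.039,0],[0,0,0,0.002,0.0025,0.041,0],[0,0,0,0.002,0.0025,0.041,0]]'|grep -E 'pos|force'
python3 -m handwheel '[[0,0,0,0,0,0.001,0],[0,0,0,0,0,0.002,0],[0,0,0,0,0,0.004,0],[0,0,0,0,0,0.006,0],[0,0,0,0,0,0.006,0]]'|grep -E 'pos|force'
python3 -m handwheel '[[0,0,0,0,0,0.002,0],[0,0,0,0,0,0.004,0],[0,0,0,0,0,0.006,0],[0,0,0,0,0,0.008,0],[0,0,0,0,0,0.008,0]]'|grep -E 'pos|force'
```

```text
tool_pos: [0.4701, 0.2264, 0.0525]
ft_force: [-0.7, -0.2, -0.7]
tool_pos: [0.47, 0.2271, 0.0466]
ft_force: [-0.1, -0.1, 0.5]
tool_pos: [0.4704, 0.2269, 0.0383]
ft_force: [0.3, 0.0, -0.2]
```

There's no force at 38 mm, where the tab should already resist. I'll look before going further.

```bash
python3 - <<'E'
from h import *
im,d=cams.read_camera("scene"); np.savez("scene1.npz",im=im,d=d)
cv2.imwrite("pics/s2.png",cv2.resize(im[120:230,140:330],None,fx=4.2,fy=4.2,interpolation=cv2.INTER_CUBIC))
E
```

```text
(no output)
```

View pics/s2.png

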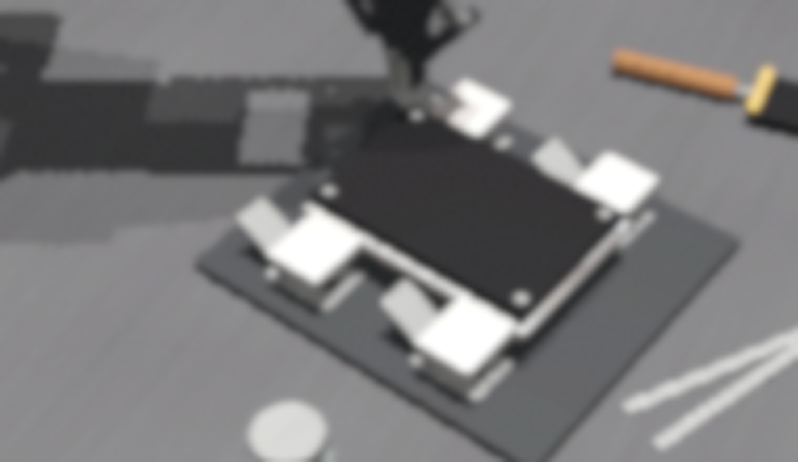

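The near-left tab at about (437,98) looks low beside the finger, while the other three clearly stick up. The force may have relaxed during the hold, so I'll keep going and read it mid-motion.

```bash
python3 -m handwheel '[[0,0,0,0,0,0.002,0],[0,0,0,0,0,0.004,0]]'|grep -E 'pos|force'
python3 -m handwheel '[[0,0,0,0,0,0.002,0],[0,0,0,0,0,0.004,0]]'|grep -E 'pos|force'
python3 -m handwheel '[[0,0,0,0,0,0.002,0],[0,0,0,0,0,0.004,0]]'|grep -E 'pos|force'
```

```text
tool_pos: [0.4703, 0.2271, 0.0346]
ft_force: [-0.7, -0.4, 3.1]
tool_pos: [0.47, 0.227, 0.0305]
ft_force: [-1.6, 0.5, 3.7]
tool_pos: [0.4698, 0.227, 0.0264]
ft_force: [-2.1, -0.0, 2.7]
```

```bash
python3 -m handwheel '[[0,0,0,0,0,0.002,0],[0,0,0,0,0,0.004,0]]'|grep -E 'pos|force'
python3 -m handwheel '[[0,0,0,0,0,0.001,0],[0,0,0,0,0,0.002,0]]'|grep -E 'pos|force'
python3 -m handwheel '[[0,0,0,0,0,0.001,0],[0,0,0,0,0,0.002,0]]'|grep -E 'pos|force'
python3 -m handwheel '[[0,0,0,0,0,0.001,0],[0,0,0,0,0,0.001,0]]'|grep -E 'pos|force'
```

```text
tool_pos: [0.4697, 0.2269, 0.0224]
ft_force: [-1.7, 0.1, 2.8]
tool_pos: [0.4698, 0.2269, 0.0204]
ft_force: [-2.0, -0.1, 3.2]
tool_pos: [0.4698, 0.227, 0.0196]
ft_force: [-5.3, -0.8, 16.9]
tool_pos: [0.4699, 0.227, 0.0194]
ft_force: [-6.0, -0.7, 17.4]
```

It hit a hard stop at z = 0.0195 with 17 N, which is where the flat tab should be. I'll retract, re-press the near-left lug to check it is carried, then look.

```bash
python3 -m handwheel '[[0,0,0,0,0,0.001,0],[0,0,0,0,0,0.001,0],[0,0,0,0,0,-0.01,0],[0,0,0,0,0,-0.04,0],[0,0,0,0,0,-0.07,0]]'|grep -E 'pos|force'
python3 -m handwheel '[[0,0,0,0,0,0,0],[0,0,0,0,0,0,0]]'|grep -E 'pos'
python3 -c "
from h import *
print(rel([.527,.2166,.09],1.3734)); print(rel([.527,.2166,.048],1.3734))"
```

```text
tool_pos: [0.47, 0.2267, 0.0879]
ft_force: [2.6, 1.2, 0.8]
tool_pos: [0.4705, 0.227, 0.0879]
(array([ 0.0006,  0.0575, -0.002 ]), array([ 0.09, -0.05,  0.31]))
(array([0.0006, 0.0574, 0.04  ]), array([ 0.09, -0.05,  0.31]))
```

```bash
python3 -m handwheel '[[0,0,0,0,0.03,0,0],[0,0,0,0,0.0575,0,0],[0,0,0,0,0.0575,0.02,0],[0,0,0,0,0.0575,0.034,0],[0,0,0,0,0.0575,0.038,0]]'|grep -E 'pos|force'
python3 -m handwheel '[[0,0,0,0,0,0.001,0],[0,0,0,0,0,0.002,0],[0,0,0,0,0,0.002,0]]'|grep -E 'pos|force'
for i in 1 2; do python3 -m handwheel '[[0,0,0,0,0,0.0005,0],[0,0,0,0,0,0.001,0],[0,0,0,0,0,0.001,0]]' | grep -E 'pos|force'; done
```

```text
tool_pos: [0.5247, 0.215, 0.0464]
ft_force: [-0.4, 0.0, -0.5]
tool_pos: [0.5266, 0.2162, 0.048]
ft_force: [0.3, 0.2, 1.1]
tool_pos: [0.5265, 0.2161, 0.0469]
ft_force: [0.1, -0.8, -0.0]
tool_pos: [0.5265, 0.2161, 0.046]
ft_force: [-0.6, -0.5, 3.2]
```

```bash
python3 -m handwheel '[[0,0,0,0,0,0.0005,0],[0,0,0,0,0,0.001,0],[0,0,0,0,0,0.001,0]]' | grep -E 'pos|force'
python3 -m handwheel '[[0,0,0,0,0,-0.005,0],[0,0,0,0,0,-0.05,0],[0,0,0,0,0,-0.1,0],[0,0,0,0,0,-0.1,0]]'|grep pos
python3 -m handwheel '[[0,0,0,0.04,-0.02,0,0],[0,0,0,0.085,-0.04,0,0],[0,0,0,0.125,-0.06,0,0],[0,0,0,0.165,-0.08,0,0],[0,0,0,0.205,-0.1,0,0]]'
python3 -m handwheel '[[0,0,0,0.04,-0.02,0,0],[0,0,0,0.07,-0.04,0,0],[0,0,0,0.07,-0.04,0,0],[0,0,0,0.07,-0.04,0,0]]'
python3 - <<'E'
from h import *
im,d=cams.read_camera("top"); np.savez("top3.npz",im=im,d=d)
s,ds=cams.read_camera("scene")
a=cv2.resize(im[145:310,90:330],(780,536),interpolation=cv2.INTER_CUBIC); cv2.imwrite("pics/t3.png",a)
cv2.imwrite("pics/s3.png",cv2.resize(s[120:230,180:330],None,fx=5,fy=5,interpolation=cv2.INTER_CUBIC))
E
```

```text
tool_pos: [0.5265, 0.2161, 0.0456]
ft_force: [-2.8, -0.6, 8.2]
tool_pos: [0.5306, 0.2176, 0.1514]
t: 13.6
tool_pos: [0.4666, 0.4378, 0.1441]
tool_rot: [-3.141, 0.0, 1.379]
ft_force: [1.1, 0.6, -0.1]
width: -0.0
t: 14.0
tool_pos: [0.4408, 0.5128, 0.1437]
tool_rot: [-3.141, 0.002, 1.381]
ft_force: [0.5, 0.8, -0.2]
width: -0.0001
```

View pics/t3.png

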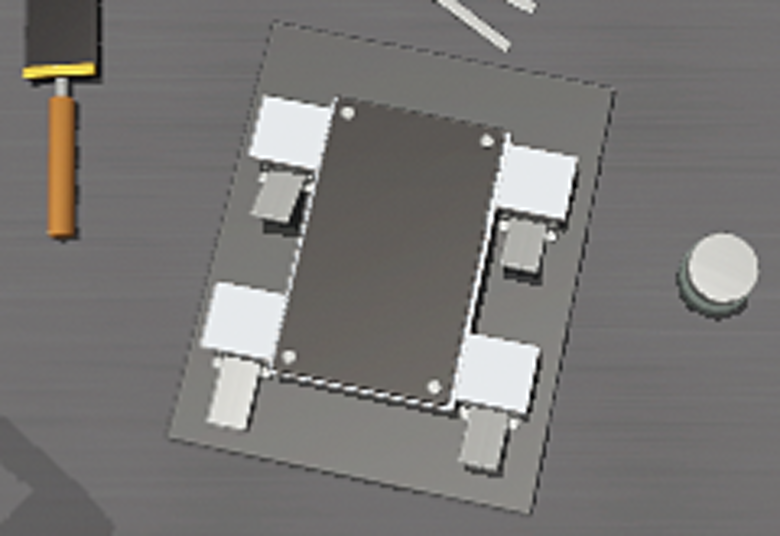

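View pics/s3.png

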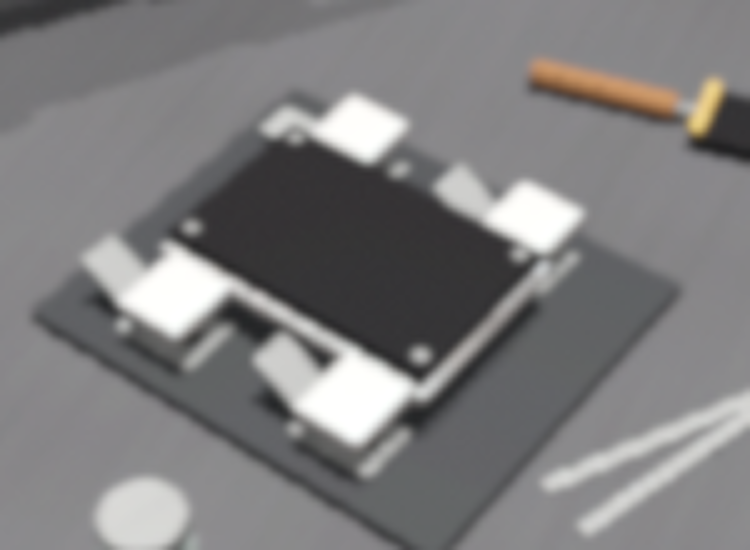

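The near-left tab at (233,395) lies flat and bright, and the other three are up. I'll run a quick numeric check of the tab height and any plate shift, then sign off.

```bash
python3 - <<'E'
from h import *
a,b=np.load("top0.npz"),np.load("top3.npz")
for n,(y,x,w,h) in dict(slab=(175,175,90,100),fl=(170,160,32,30),nr=(248,228,32,28),jar=(212,296,34,34),tw=(108,182,80,56),paddle=(132,92,34,90)).items():
    g=lambda f:cv2.cvtColor(f["im"],6)[y:y+h,x:x+w].astype(np.float32)
    print(n,np.round(cv2.phaseCorrelate(g(a),g(b)),3)[0] if 0 else cv2.phaseCorrelate(g(a),g(b)))
P=cloud("top",b["d"]);Q=cloud("top",a["d"])
m=lambda P,u,v:np.median(P[v-2:v+3,u-2:u+3,2]).round(4)
s=240/780;t=165/536
for n,u,v in(("NLtab tip",230,418),("NLtab root",238,375),("FLtab",272,212),("FRtab",520,262),("NRtab",482,460),("NL",243,322),("FL",290,132),("FR",540,182),("NR",497,375)):
    U,V=int(90+u*s),int(145+v*t); print(n,m(Q,U,V),"->",m(P,U,V))
job.sign_off()
E
```

```text
slab ((0.0006721925130221962, -0.0015610788089688299), 1.0031383689509499)
fl ((-0.0002992718545300477, 0.01641710467457358), 0.9824251741791765)
nr ((-0.027888283549877713, -0.004028377476023692), 1.002476039653023)
jar ((0.0032633861344635307, -0.02050521656285298), 1.0002577325076232)
tw ((0.025346024862294314, 0.031553243702642675), 1.0000135755538941)
paddle ((-0.0037701245704262476, 0.01616678170062613), 0.9936350940922161)
NLtab tip 0.0128 -> 0.021
NLtab root 0.0312 -> 0.0214
FLtab 0.0463 -> 0.0461
FRtab 0.0463 -> 0.0475
NRtab 0.0453 -> 0.0455
NL 0.0473 -> 0.0471
FL 0.0477 -> 0.0473
FR 0.0467 -> 0.0479
NR 0.0475 -> 0.0478
the job is handed in; nothing more can be done
```

The near-left corner was the one that sank. Its shim tab is now pressed flat, and the job was handed in at about 14 s.

- **Finding the corner:** The near-left lug went down about 4 mm at 5–7 N. The near-right lug, pressed as a control, held 20 N without moving. I did not press the two far lugs.
- **Pressing the tab:** It met a hard stop at z ≈ 0.0195 m with 17 N. Afterwards the camera depth showed the tab level at about 21 mm at both ends.
- **Near-left lug now carried:** Pressed again, it stayed at about 45.6 mm under 8 N, where before it had sunk to 42 mm at 7 N.
- **Everything else:** The other three tabs are still up at about 46 mm. The slab, jar, tweezers and paddle moved by 0.04 pixel or less, and the arm was clear of everything.

One reading disagreed with expectation: paused early in the tab press, at 47 and 38 mm, the force was close to zero. Read mid-motion further down, it was about 3 N, at the low end of the stated range. I took the early readings as the force relaxing during the pauses, and the final checks agree with a fully flat tab.

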